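# Load the zoom eyepiece into the toggle retainer

## Task

Push the plywood carrier with the zoom eyepiece in it along the bench, through the narrow gap between the two steel posts, until its leading side is square against the aluminium end stop; then push the red grip of the toggle over and fully down above the eyepiece. Only push: never lift or tip the carrier, do not touch the eyepiece itself with the robot, and leave the other things on the bench where they stand. Finish with the robot clear of everything.

Things in the scene. Friction and masses are not known exactly. Their poses are not given: they have to be found in the camera images.
- station: loading station fixed to the bench. Origin on the bench midway between two round steel posts (36 mm diameter, 40 mm high, centres at y = +67 and -67 mm: a 98 mm gap). +x is the direction of the push through the gap, z up. Between posts and end stop is the bay, bare bench with a thin painted line on each side
- stop_face (a point): bottom middle of the end stop's face that looks at the posts, at bench level, 163 mm along station +x. The stop is an aluminium bar 70 mm wide, 28 mm high, 12 mm thick; the toggle's bracket stands right behind it
- carrier: loose plywood block, 96 mm along its x, 90 mm along its y, 28 mm high, upright sides, 0.15 to 0.31 kg; the eyepiece stands in its middle. Origin at the centre of its underside. It starts before the posts (station x -135 to -200 mm), its x within 15 degrees of the station's x. Home, its centre is at station x = 115 mm, y = 0
- eyepiece: zoom eyepiece in glossy black plastic, 0.16 kg, standing loosely in the carrier's hole, barrel 24 mm deep in it; visible part 46 mm in diameter, top 64 mm above the bench. Origin at the lower end of the barrel, 4 mm above the bench; z up its axis
- toggle (a joint): toggle lever angle: 0 upright, negative leaning back away from the posts, positive swung over the bay, 1.57 rad level (hard stop, fully down; its rubber pad then hangs 3 mm over the eyepiece). Stiff hinge, stays where left; about 1.5 N at the grip moves it. Hinge axis parallel to station y, at station x = 195 mm, 80 mm above the bench
- grip (a point): point on the axis of the round red grip, 110 mm from the hinge axis. The grip is 20 mm in diameter and spans 83 to 138 mm from the hinge axis; between it and the hinge is a flat steel bar 18 mm wide, 10 mm thick
- cheshire: chrome Cheshire collimating tool, standing, 38 mm diameter, 70 mm high; leave alone. Origin at the centre of its foot
- laser: blue aluminium laser collimator lying down, 36 mm square body 60 mm long with a 35 mm barrel at +x, 36 mm high; leave alone. Origin under the middle of the square body
- counterweight: stainless counterweight disc, 70 mm diameter, 43 mm high; leave alone. Origin at the centre of its underside
- plossl: small black fixed eyepiece, standing, 38 mm diameter, 45 mm high; leave alone. Origin at the centre of its foot
- cap: black dust cap lying flat, 44 mm diameter, 14 mm high; leave alone. Origin at the centre of its underside
- adapter: aluminium adapter ring lying flat, 52 mm diameter, 20 mm high; leave alone. Origin at the centre of its underside
- jar: amber glass jar with white lid, 48 mm diameter, 75 mm high; leave alone. Origin at the centre of its underside

How it is judged:
On the way, in this order (a step that is already met when the one before it is completed fails the run):
1. the carrier is between the two posts (x of carrier in the frame of station between -0.03 and 0.03 m and y of carrier in the frame of station between -0.012 and 0.012 m), for 0.1 s.
2. the carrier is home against the stop while the toggle is still up (x of carrier in the frame of station above 0.107 m and y of carrier in the frame of station between -0.012 and 0.012 m and angle between the x axis of carrier and the x axis of station, either way round below 0.2 rad and value of joint toggle below 0.6 rad), for 0.2 s.
3. the toggle is fully down (value of joint toggle above 1.47 rad), for 0.2 s.
At the end, for the whole second after the job is handed in: the carrier lies flat in the bay past the posts, its leading side within 8 mm of the stop, within 12 mm of the middle and within 0.2 rad of square; the eyepiece is seated in it; the toggle is within 0.1 rad of fully down; all is at rest (x of carrier in the frame of station above 0.107 m and y of carrier in the frame of station between -0.012 and 0.012 m and angle between the x axis of carrier and the x axis of station, either way round below 0.2 rad and value of joint toggle above 1.47 rad and height (world z) of carrier below 0.005 m and angle between carrier's own z axis and vertical below 0.06 rad and horizontal distance between eyepiece and carrier below 0.005 m and height (world z) of eyepiece below 0.009 m and linear speed of each of carrier, eyepiece below 0.01 m/s); the robot touches nothing.
It fails at once if the carrier is lifted or tipped (height (world z) of carrier above 0.01 m or angle between carrier's own z axis and vertical above 0.2 rad).
It fails at once if the eyepiece comes out of its seat or tilts (height (world z) of eyepiece above 0.014 m or angle between eyepiece's own z axis and vertical above 0.3 rad).
It fails at once if the robot touches the eyepiece (contact force between any of the fingers, the arm and eyepiece above 0.3 N).
It fails at once if one of the other things on the bench is moved by more than 15 mm (distance of any of cheshire, laser, counterweight, plossl, cap, adapter, jar from where it was at the start of the episode above 0.015 m).
It also fails if it takes over 72 s, if anything falls off the work surface, if the arm or the gripper's body presses on something with over 40 N, if the wrist force passes 120 N, or if a joint passes its speed limit or range.

## Robot

A 7-joint arm with a two-finger parallel gripper is mounted at the origin on the work surface. World frame = base frame: x ahead of the robot, y to its left, z up, the work surface at z = 0. Lengths are in m, angles in rad, forces in N, time in s.
With the tool pointing down it reaches from about 0.425 to 0.875 m from the base axis. Payload 4.7 kg.
Tool frame: the origin (TCP) lies between the finger pads; the fingertips stand 14 mm ahead of it and the grasp point (between the pads) lies 5 mm behind it; z points along the fingers, y is the line along which they close (so a half turn about z gives the same grasp; the last joint's range is limited). The gripper opens to 87 mm and grips with 3 to 60 N. Pads are 19 mm wide; open, the fingers measure 117 mm over their backs; the gripper's body (75 mm by 190 mm) begins 51 mm behind the grasp point.
Start: joints at [1.198, 0.321, -0.07, 1.45, 0.023, 1.371, -0.057], TCP at [0.245, -0.602, 0.237] pointing down, gripper open.
Joint ranges: [-2.86, 2.86], [-0.3, 2.09], [-1.38, 1.24], [0.06, 2.45], [-1.56, 4.7], [0.09, 2.05], [-2.69, 2.69]. Speed limits (rad/s): [2.57, 2.57, 3.14, 3.14, 3.14, 3.14, 3.14].

## Interface

Orientations are given as a rotation vector (axis times angle).
In Python, from bench import ctrl gives the robot as it stands.
- The arm moves only by the tool step_arm, never from a script. Its argument "commands" is a list of rows, each an object with "travel": the shift along the tool's x, y, z in m, a list of three; "turn": the turn, a rotation vector about the tool's x, y, z in degrees, a list of three. A call has 1 to 5 rows; each row is the pose to reach, as a shift and turn from the pose commanded when the call began, along the tool's axes at that moment; what a row does not reach only later rows make up. A row lasts 1/10 s, in which the tool goes at most 50 mm and 8.59 degrees, less where a joint would pass 70% of its speed; a pose out of reach is approached as far as the arm can. A call with a gripper value outside its range is refused whole. "gripper" is the opening, from 0 (shut) to 1 (fully open), set as the call begins (left out, the last holds). The fingers move at their own pace and stop on an object; "force" is the grip in N (left out, the last holds). Time passes only in rows, so rows that repeat a pose let the fingers close. It gives the time, the measured TCP pose, the force, the opening and the grip force at its end, in the units of the state.
- ctrl.get_state(): the state, without advancing time (a new reading comes with each control period).
- ctrl.get_image(name): name is "scene" or "top"; returns the picture (384x512x3 uint8, red, green, blue); there is no depth.
- ctrl.camera_model(name): a dict with "fx", "fy", "cx", "cy" (pixels), "R" (3x3) and "t" (3): a world point X has camera coordinates R X + t. Camera axes: x right, y down, z forward; pixel columns grow to the right and rows downward; lengths in m; the calibration is good to about 2 mm. A picture is of the moment at which its call begins. camera_model takes no time and is no camera call.
- ctrl.close_job(): hands the job in; it is judged then, once.
The state is a dict: "time": time; "joint_positions": joint angles; "qd": joint speeds; "joint_torque": joint torques, N m; "position": TCP position; "tool_rot": TCP orientation; "ft_force": force on the tool from outside, world axes, zero at the start; "torque": the same for the moment, N m; "grip_width": opening from 0.0 (shut) to 1.0 (fully open); "grip_force": force on a finger pad.
Only numpy, scipy, OpenCV 4.12 (cv2) and the standard library are available. Lean on these libraries where they do the work, as an engineer would, in place of code of your own. Each camera call takes 0.05 s, during which the arm holds its last target. There are 200 camera calls.

## Working session

There is one attempt and no reset: what is moved stays moved. The work goes in short steps, Python scripts to look and compute and a tool call to move; the robot and the scene stay as the last step left them, time stands still between calls to the robot, and variables do not carry over. Pictures are saved under pics/ and viewed, at most 10 in all, crops included, and the job is handed in when it is done.

Besides the shell and the picture viewer there is one more tool, called as a command line: name --argument value ..., lists and objects as JSON in quotes. step_arm: Moves the arm, as the interface text tells. Its arguments: {"type":"object","properties":{"commands":{"type":"array"},"gripper":{"type":"number"},"force":{"type":"number"}},"required":["commands"]}

```bash
mkdir -p pics
python3 - <<'E'
from bench import ctrl
import cv2,numpy as np
for n in("scene","top"):
    im=ctrl.get_image(n); cv2.imwrite(f"pics/{n}0.png",cv2.cvtColor(im,cv2.COLOR_RGB2BGR))
    m=ctrl.camera_model(n); R=np.array(m["R"]);print(n,m["fx"],m["cx"],m["cy"],"C",(-R.T@np.array(m["t"])).round(3),R.round(3).tolist())
s=ctrl.get_state();print(s["time"],s["position"],s["tool_rot"],s["ft_force"])
E
```

```text
scene 423.4024587020729 260.6110439262284 190.74941735254424 C [ 1.204 -0.561  0.885] [[0.706, 0.708, -0.007], [0.457, -0.462, -0.76], [-0.541, 0.534, -0.65]]
top 454.95176522692 252.61973213189222 190.7820511049058 C [0.453 0.054 1.681] [[-0.016, -1.0, -0.003], [-0.996, 0.016, -0.09], [0.09, 0.002, -0.996]]
0.1 [ 0.24496274 -0.6015601   0.23557416] [-3.08134605e+00 -6.03558962e-01  6.79558897e-04] [-0.44909221  0.27735226  0.25307436]
```

View pics/scene0.png

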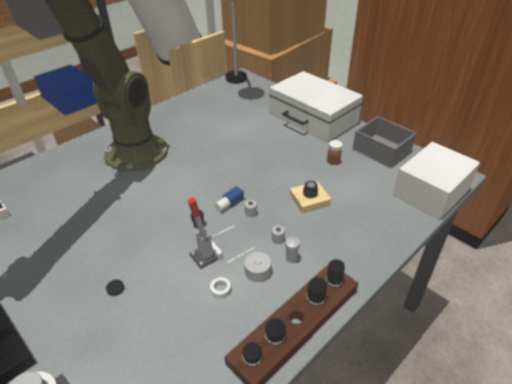

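View pics/top0.png

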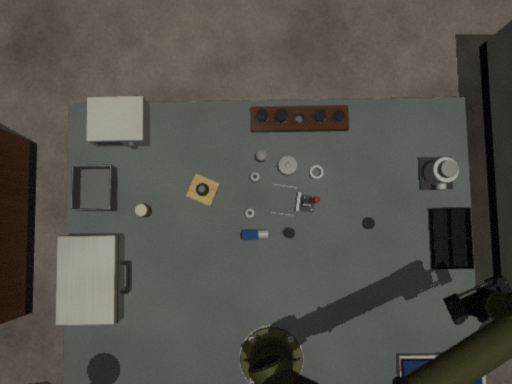

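The carrier is at about (203,190) in the top view. The posts are at (255,177) and (250,213), the stop is near (298,202), and the red grip is at (317,199), leaning back. The push runs roughly along world -y.

```bash
cat > h.py <<'E'
from bench import ctrl
import cv2,numpy as np
def cam(n):
    m=ctrl.camera_model(n);return m,np.array(m["R"]),np.array(m["t"])
def ray(n,u,v,z):
    m,R,t=cam(n);C=-R.T@t
    d=R.T@np.array([(u-m["cx"])/m["fx"],(v-m["cy"])/m["fy"],1]);return C+d*(z-C[2])/d[2]
def proj(n,X):
    m,R,t=cam(n);p=R@np.array(X)+t;return np.array([m["fx"]*p[0]/p[2]+m["cx"],m["fy"]*p[1]/p[2]+m["cy"]])
E
python3 - <<'E'
from h import *
t=cv2.imread("pics/top0.png");s=cv2.imread("pics/scene0.png")
a=cv2.resize(t[145:245,180:330],None,fx=5,fy=5,interpolation=cv2.INTER_CUBIC)
b=cv2.resize(s[170:300,180:340],None,fx=5,fy=5,interpolation=cv2.INTER_CUBIC)[:600]
cv2.imwrite("pics/tc.png",a);cv2.imwrite("pics/sc.png",cv2.resize(s[170:290,180:340],None,fx=5,fy=5,interpolation=cv2.INTER_CUBIC))
# carrier mask
for n,im in(("top",t),("scene",s)):
    hsv=cv2.cvtColor(im,cv2.COLOR_BGR2HSV)
    w=np.zeros(im.shape[:2],np.uint8)
    if n=="top": w[165:215,180:230]=255
    else: w[175:215,280:340]=255
    k=cv2.inRange(hsv,(12,70,90),(35,255,255))&w
    c=max(cv2.findContours(k,0,1)[0],key=cv2.contourArea);c=cv2.convexHull(c)
    r=cv2.minAreaRect(c);print(n,cv2.contourArea(c),r)
    if n=="top":
        P=np.array([ray(n,u+0.,v,0.028)[:2] for u,v in cv2.boxPoints(r)]);print(P.round(4).tolist(),P.mean(0),np.linalg.norm(P-np.roll(P,1,0),axis=1))
    red=cv2.inRange(hsv,(0,130,70),(8,255,255))|cv2.inRange(hsv,(172,130,70),(180,255,255))
    w[:]=0; w[185:215,300:330]=255
    if n=="scene": w[:]=0;w[190:220,180:210]=255
    print("red",np.argwhere(red&w)[:,::-1].mean(0),(red&w>0).sum())
for u,v in((255,177),(250,213)):print(ray("top",u,v,.04))
E
```

```text
top 660.5 ((202.59169006347656, 189.57989501953125), (26.92308235168457, 25.076923370361328), 22.61986541748047)
[[0.5877, 0.3025], [0.6722, 0.267], [0.6326, 0.1763], [0.5485, 0.2121]] [0.61022667 0.2394657 ] [0.09848237 0.09163691 0.09893151 0.09142798]
red [316.6  199.04] 25
scene 783.0 ((310.367919921875, 196.0377197265625), (26.09850311279297, 36.675270080566406), 74.05460357666016)
red [193.17777778 206.13333333] 90
[0.65182045 0.04752217 0.04      ]
[0.52145847 0.06764316 0.04      ]
```

View pics/tc.png

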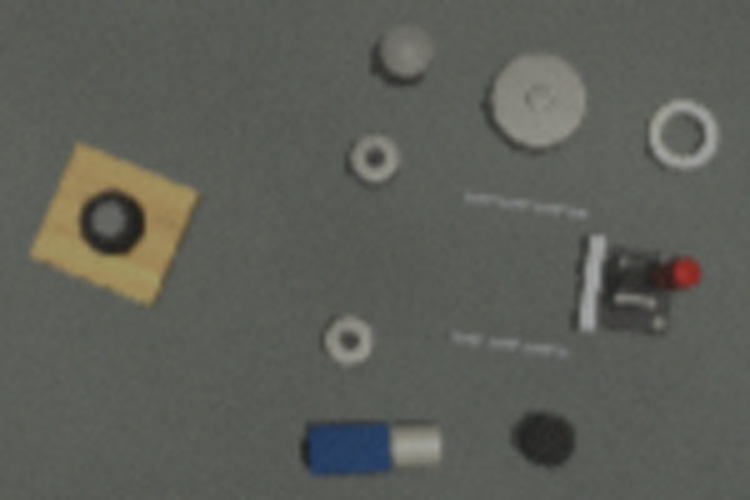

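View pics/sc.png

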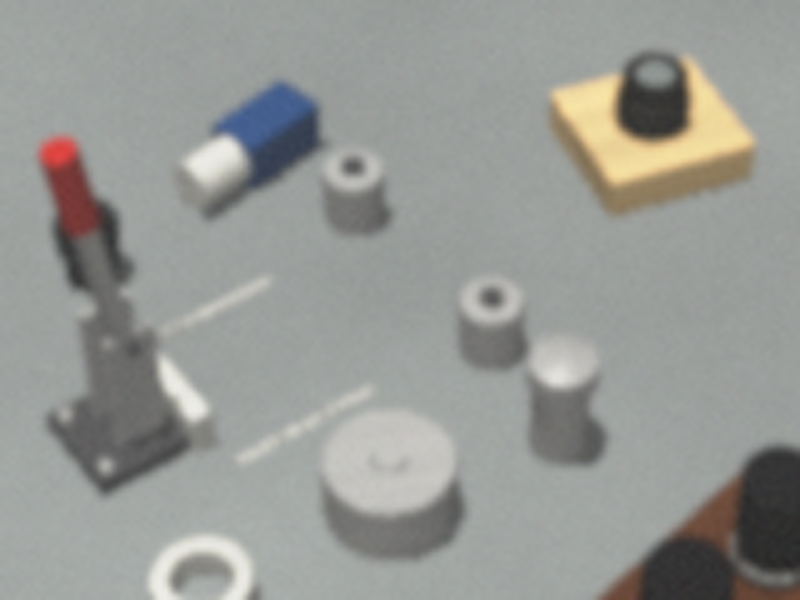

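The top crop shows the posts at (375,158) and (349,340), the stop's front edge from (587,237) to (579,328), and the carrier turned about 15° clockwise. In the scene crop the toggle is upright or leaning back slightly, with nothing in the lane. Next I compute the station frame, check it against both views, and add a helper for the moves.

```bash
cat >> h.py <<'E'
from scipy.spatial.transform import Rotation as Ro
def fromcrop(n,a,b):
    o=(180,145) if n=="top" else (180,170);return o[0]+a/5-.4,o[1]+b/5-.4
def plan(x,y,z,yd=0,S=None):
    """target in station x,y (m), height z, yaw deg rel station -> travel, turn"""
    X=S["o"]+x*S["x"]+y*S["y"];a=np.arctan2(S["y"][1],S["y"][0])+np.radians(yd)
    ty=np.array([np.cos(a),np.sin(a),0]);tz=np.array([0,0,-1.]);T=np.c_[np.cross(ty,tz),ty,tz]
    s=ctrl.get_state();R=Ro.from_rotvec(s["tool_rot"])
    print("travel",R.inv().apply(np.r_[X,z]-s["position"]).round(4).tolist(),"turn",np.degrees((R.inv()*Ro.from_matrix(T)).as_rotvec()).round(2).tolist(),"t",s["time"])
def st(p,S): d=np.array(p)[:2]-S["o"];return np.array([d@S["x"],d@S["y"]])
E
python3 - <<'E'
from h import *
c=lambda n,a,b,z:ray(n,*fromcrop(n,a,b),z)
pp={}
for n,A,B,st1,st2 in(("top",(375,158),(349,340),(589,237),(580,329)),("scene",(491,297),(353,165),(215,412),None)):
    p,m=c(n,*A,.04)[:2],c(n,*B,.04)[:2];pp[n]=(p,m);print(n,p,m,np.linalg.norm(p-m))
p=(pp["top"][0]+pp["scene"][0])/2;m=(pp["top"][1]+pp["scene"][1])/2
y=(p-m)/np.linalg.norm(p-m);o=(p+m)/2;x=np.array([y[1],-y[0]])
S=dict(o=o,x=x,y=y);print(S)
print("stop",[st(c("top",*q,.028),S).round(4) for q in((589,237),(580,329))])
print("scene stop corner",st(c("scene",215,412,.028),S))
P=np.array([[0.5877,0.3025],[0.6722,0.267],[0.6326,0.1763],[0.5485,0.2121]])
q=np.array([st(k,S) for k in P]);print("carrier",q.round(4).tolist(),q.mean(0));e=q[2]-q[1];print("yaw",np.degrees(np.arctan2(e[1],e[0])))
ts=[(77,143),(198,190),(152,305),(32,255)];q=np.array([st(c("top",*k,.028),S) for k in ts]);print("hand",q.mean(0))
ts=[(551,97),(693,60),(754,142),(614,185)];q=np.array([st(c("scene",*k,.028),S) for k in ts]);print("hand scene",q.round(3).tolist(),q.mean(0))
# line-dir check from painted lines
for a,b in(((467,196),(587,214)),((453,336),(568,353))):print("line",st(c("top",*a,0),S),st(c("top",*b,0),S))
# grip tip, triangulate
n1,n2=fromcrop("top",686,272),fromcrop("scene",60,152)
A=[ray("top",*n1,z) for z in(0,.3)];B=[ray("scene",*n2,z) for z in(0,.3)]
d1,d2=A[1]-A[0],B[1]-B[0];k=np.linalg.lstsq(np.c_[d1,-d2],B[0]-A[0],rcond=None)[0];g=A[0]+k[0]*d1;h=B[0]+k[1]*d2
print("grip end",g,h,st(g,S))
import json;json.dump({k:v.tolist() for k,v in S.items()},open("S.json","w"))
plan(-.30,0,.3,0,S)
E
```

```text
top [0.65476816 0.04892753] [0.52293396 0.06978441] 0.1334738424697513
scene [0.64972925 0.051254  ] [0.51640506 0.0730266 ] 0.1350902931495872
{'o': array([0.58595911, 0.06074814]), 'x': array([-0.15873159, -0.98732177]), 'y': array([ 0.98732177, -0.15873159])}
stop [array([0.1633, 0.0362]), array([ 0.1658, -0.0312])]
scene stop corner [0.16276486 0.03623019]
carrier [[-0.239, -0.0367], [-0.2173, 0.0524], [-0.1215, 0.0277], [-0.1435, -0.061]] [-0.18031666 -0.00438667]
yaw -14.453002524424793
hand [-0.18063706 -0.00324085]
hand scene [[-0.145, -0.061], [-0.24, -0.036], [-0.218, 0.046], [-0.124, 0.025]] [-0.18166583 -0.00646574]
line [0.07178436 0.05631488] [0.16177952 0.05574629]
line [ 0.07603838 -0.04812664] [ 0.16178311 -0.04839773]
grip end [ 0.55585307 -0.14983039  0.21692101] [ 0.5549353  -0.15110049  0.21703367] [0.21268754 0.00370112]
travel [0.7215, -0.7412, -0.0632] turn [-0.09, -0.05, -58.7] t 0.1
```

step_arm --commands '[{"travel":[0.01,-0.01,-0.04],"turn":[0,0,0]},{"travel":[0.04,-0.04,-0.08],"turn":[0,0,0]},{"travel":[0.075,-0.075,-0.08],"turn":[0,0,0]},{"travel":[0.11,-0.11,-0.08],"turn":[0,0,0]},{"travel":[0.145,-0.145,-0.08],"turn":[0,0,0]}]' --gripper 0.6

```text
time: 0.6
position: [0.3234, -0.4156, 0.3166]
tool_rot: [3.083, 0.603, 0.0]
ft_force: [0.4, -0.1, 1.0]
grip_width: 0.648
grip_force: 0.0
```

step_arm --commands '[{"travel":[0.035,-0.035,0],"turn":[0,0,0]},{"travel":[0.07,-0.07,0],"turn":[0,0,0]},{"travel":[0.105,-0.105,0],"turn":[0,0,0]},{"travel":[0.14,-0.14,0],"turn":[0,0,0]},{"travel":[0.17,-0.175,0],"turn":[0,0,0]}]'

```text
time: 1.1
position: [0.4149, -0.1888, 0.3163]
tool_rot: [3.083, 0.605, -0.0]
ft_force: [1.1, -0.6, -0.1]
grip_width: 0.6
grip_force: 0.0
```

step_arm --commands '[{"travel":[0.035,-0.035,0],"turn":[0,0,0]},{"travel":[0.07,-0.07,0],"turn":[0,0,0]},{"travel":[0.105,-0.105,0],"turn":[0,0,0]},{"travel":[0.14,-0.14,0],"turn":[0,0,0]},{"travel":[0.17,-0.175,0],"turn":[0,0,0]}]'

```text
time: 1.6
position: [0.5061, 0.0371, 0.3164]
tool_rot: [3.083, 0.604, 0.0]
ft_force: [0.3, -0.3, -0.5]
grip_width: 0.598
grip_force: 0.0
```

```bash
cat >> h.py <<'E'
import json
S={k:np.array(v) for k,v in json.load(open("S.json")).items()}
E
python3 -c "
from h import *
plan(-.30,0,.3,0,S)"
```

```text
travel [0.2388, -0.2481, 0.0164] turn [0.02, -0.0, -58.69] t 1.6
```

step_arm --commands '[{"travel":[0.035,-0.035,0],"turn":[0,0,-8]},{"travel":[0.07,-0.07,0],"turn":[0,0,-16]},{"travel":[0.105,-0.105,0],"turn":[0,0,-24]},{"travel":[0.14,-0.14,0],"turn":[0,0,-32]},{"travel":[0.17,-0.175,0],"turn":[0,0,-40]}]'

```text
time: 2.1
position: [0.5981, 0.2625, 0.3156]
tool_rot: [-2.687, -1.628, 0.001]
ft_force: [-0.1, -0.5, 0.5]
grip_width: 0.6
grip_force: 0.0
```

```bash
python3 -c "
from h import *
plan(-.30,0,.2,0,S)"
```

```text
travel [0.1002, -0.0122, 0.1156] turn [-0.04, 0.03, -18.45] t 2.1
```

step_arm --commands '[{"travel":[0.035,-0.004,0],"turn":[0,0,-8]},{"travel":[0.07,-0.008,0.02],"turn":[0,0,-16]},{"travel":[0.1,-0.012,0.05],"turn":[0,0,-18.45]},{"travel":[0.1,-0.012,0.1],"turn":[0,0,-18.45]},{"travel":[0.1,-0.012,0.115],"turn":[0,0,-18.45]}]'

```text
time: 2.6
position: [0.6307, 0.3544, 0.1946]
tool_rot: [-2.392, -2.034, 0.015]
ft_force: [-0.3, -2.0, -1.1]
grip_width: 0.6
grip_force: 0.0
```

```bash
python3 -c "
from h import *
plan(-.285,0,.024,0,S)"
```

```text
travel [-0.0109, 0.0037, 0.1706] turn [-0.43, 0.36, -0.12] t 2.6
```

step_arm --commands '[{"travel":[0,0,0.04],"turn":[0,0,0]},{"travel":[0,0,0.08],"turn":[0,0,0]},{"travel":[0,0.002,0.12],"turn":[0,0,0]},{"travel":[-0.003,0.002,0.15],"turn":[0,0,0]},{"travel":[-0.003,0.002,0.171],"turn":[0,0,0]}]'

```text
time: 3.1
position: [0.6351, 0.3493, 0.0287]
tool_rot: [2.397, 2.029, -0.004]
ft_force: [0.3, -0.8, 1.0]
grip_width: 0.602
grip_force: 0.0
```

```bash
python3 -c "
from h import *
im=ctrl.get_image('scene');s=im[100:250,240:400,::-1]
cv2.imwrite('pics/a1.png',cv2.resize(s,None,fx=4,fy=4,interpolation=cv2.INTER_CUBIC))
print(ctrl.get_state()['position'],st(ctrl.get_state()['position'],S));plan(-.25,0,.024,0,S)"
```

```text
[0.63370297 0.34876353 0.02555547] [-0.29194233  0.00142142]
travel [-0.0419, -0.0012, 0.0018] turn [-0.22, 0.28, -0.35] t 3.15
```

View pics/a1.png

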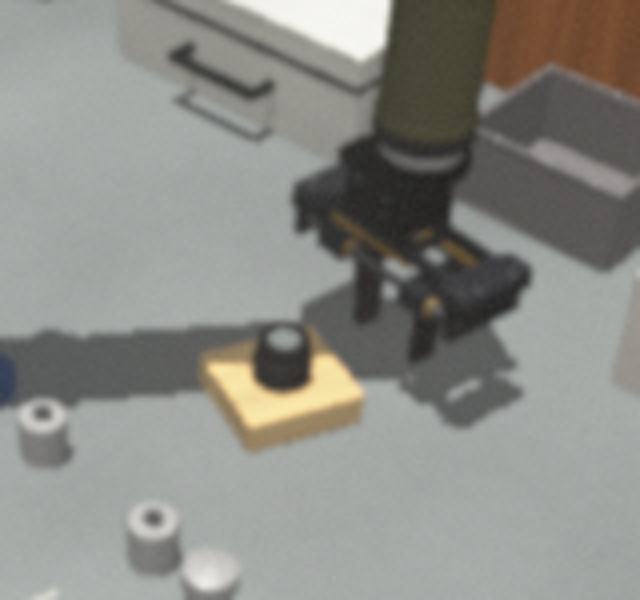

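The fingers stand open behind the carrier at about (370,290) and (425,330), low and clear of it. Now the first slow push.

step_arm --commands '[{"travel":[-0.03,-0.001,0.001],"turn":[0,0,0]},{"travel":[-0.04,-0.001,0.001],"turn":[0,0,0]},{"travel":[-0.047,-0.001,0.001],"turn":[0,0,0]},{"travel":[-0.053,-0.001,0.001],"turn":[0,0,0]},{"travel":[-0.058,-0.001,0.001],"turn":[0,0,0]}]'

```text
time: 3.65
position: [0.6245, 0.2968, 0.031]
tool_rot: [-2.394, -2.032, -0.005]
ft_force: [-0.8, 4.2, 2.3]
grip_width: 0.6
grip_force: 1.4
```

step_arm --commands '[{"travel":[-0.005,0,0],"turn":[0,0,0]},{"travel":[-0.01,0,0],"turn":[0,0,0]},{"travel":[-0.015,0,0],"turn":[0,0,0]},{"travel":[-0.02,0,0],"turn":[0,0,0]},{"travel":[-0.02,0,0],"turn":[0,0,0]}]'

```text
time: 4.15
position: [0.6211, 0.2737, 0.0292]
tool_rot: [2.396, 2.031, -0.002]
ft_force: [-0.1, 0.5, 1.1]
grip_width: 0.602
grip_force: 0.5
```

```bash
cat >> h.py <<'E'
def carrier(tag):
    """carrier pose from both views; eyepiece occludes parts so use the hull of the plywood"""
    im=ctrl.get_image("top");t=cv2.cvtColor(im,cv2.COLOR_RGB2HSV)
    cv2.imwrite(f"pics/{tag}.png",im[...,::-1])
    k=cv2.inRange(t,(12,70,60),(35,255,255));k[:160]=0;k[225:]=0;k[:,:180]=0;k[:,320:]=0
    c=max(cv2.findContours(k,0,1)[0],key=cv2.contourArea);r=cv2.minAreaRect(cv2.convexHull(c))
    q=np.array([st(ray("top",u,v,.028),S) for u,v in cv2.boxPoints(r)])
    e=max((q[1]-q[0],q[2]-q[1]),key=lambda v:abs(v[0]));
    print("carrier",q.mean(0).round(4),"yaw",np.degrees(np.arctan(e[1]/e[0])).round(1),"size px",r[1],"ext x",q[:,0].min().round(4),q[:,0].max().round(4),"y",q[:,1].min().round(4),q[:,1].max().round(4))
    s=ctrl.get_state();print("tcp",st(s["position"],S).round(4),s["position"][2],"F",np.array(s["ft_force"]).round(1),"t",s["time"])
E
python3 -c "
from h import *
carrier('b1');plan(-.2,0,.024,0,S)"
```

```text
carrier [-0.1667 -0.0338] yaw -36.7 size px (89.80255889892578, 22.62741470336914) ext x -0.3232 -0.01 y -0.1646 0.0977
tcp [-0.2158  0.001 ] 0.02910187582332601 F [-0.7  0.3  1.1] t 4.2
travel [-0.0158, -0.0009, 0.0051] turn [-0.0, 0.11, -0.3] t 4.2
```

```bash
python3 -c "
from h import *
im=ctrl.get_image('scene')[120:270,230:380,::-1];t=cv2.imread('pics/b1.png')[140:250,170:280]
f=lambda a:cv2.resize(a,(400,400*a.shape[0]//a.shape[1]),interpolation=cv2.INTER_CUBIC)
cv2.imwrite('pics/b2.png',np.hstack([f(im),f(t)]))"
```

```text
(no output)
```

View pics/b2.png

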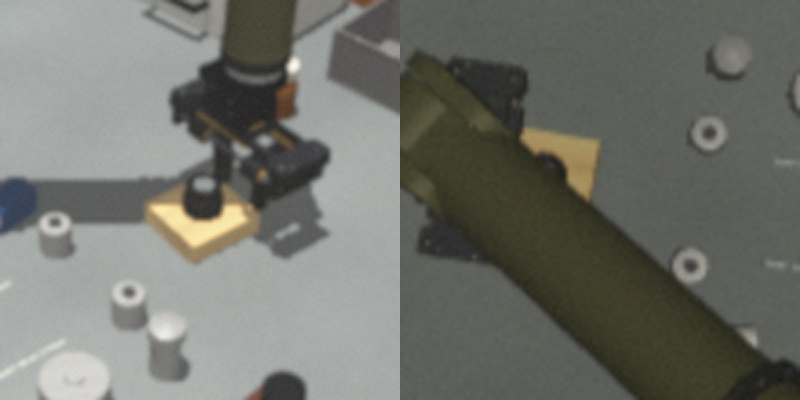

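The carrier now sits square to the gripper with both fingers on its rear face. Scene-view top corners (left panel) are at about (147,209), (194,249) and (258,212). The arm blocks the top view.

```bash
python3 -c "
from h import *
q=[st(ray('scene',230+a*.375-.3,120+b*.375-.3,.028),S) for a,b in((147,209),(194,249),(258,212))]
print(np.round(q,4).tolist())
e=q[1]-q[0];f=q[2]-q[1];print('len',np.linalg.norm(e),np.linalg.norm(f),'yaw',np.degrees(np.arctan2(-e[0],e[1])),np.degrees(np.arctan2(-f[1],-f[0])),'centre',(q[0]+q[2])/2)
print('top corner',st(ray('top',225-.3,178.5-.3,.028),S))"
```

```text
[[-0.1054, -0.0362], [-0.106, 0.0464], [-0.2043, 0.0425]]
len 0.08259964577988628 0.09834374081364816 yaw 0.40092746551652414 2.2531722512265953 centre [-0.15485725  0.00316767]
top corner [-0.10662271  0.04835319]
```

step_arm --commands '[{"travel":[-0.012,0,0.002],"turn":[0,0,0]},{"travel":[-0.025,0,0.003],"turn":[0,0,0]},{"travel":[-0.038,-0.001,0.003],"turn":[0,0,0]},{"travel":[-0.051,-0.001,0.003],"turn":[0,0,0]},{"travel":[-0.06,-0.001,0.003],"turn":[0,0,-0.3]}]'

```text
time: 4.75
position: [0.6104, 0.2145, 0.0268]
tool_rot: [2.391, 2.037, 0.0]
ft_force: [0.9, 3.6, 3.4]
grip_width: 0.603
grip_force: 2.2
```

step_arm --commands '[{"travel":[-0.008,0,0],"turn":[0,0,0]},{"travel":[-0.014,0,0],"turn":[0,0,0]},{"travel":[-0.018,0,0],"turn":[0,0,0]},{"travel":[-0.018,0,0],"turn":[0,0,0]}]'

```text
time: 5.15
position: [0.6073, 0.197, 0.0262]
tool_rot: [2.391, 2.037, -0.002]
ft_force: [0.1, 1.1, 2.4]
grip_width: 0.599
grip_force: 0.9
```

```bash
cat >> h.py <<'E'
def look(tag,u0=200,v0=150,w=133,h=100,f=6):
    im=ctrl.get_image("scene");cv2.imwrite(f"pics/{tag}.png",cv2.resize(im[v0:v0+h,u0:u0+w,::-1],None,fx=f,fy=f,interpolation=cv2.INTER_CUBIC))
    s=ctrl.get_state();print("tcp",st(s["position"],S).round(4),s["position"][2],"F",np.array(s["ft_force"]).round(1),"t",s["time"])
    plan(*st(s["position"],S)+[.05,0],.026,0,S)
E
python3 -c "
from h import *
look('c1')"
```

```text
tcp [-0.1379 -0.0006] 0.02601261505622415 F [0.8 1.9 1.4] t 5.2
travel [-0.05, -0.0, 0.0001] turn [-0.03, 0.11, 0.01] t 5.2
```

View pics/c1.png

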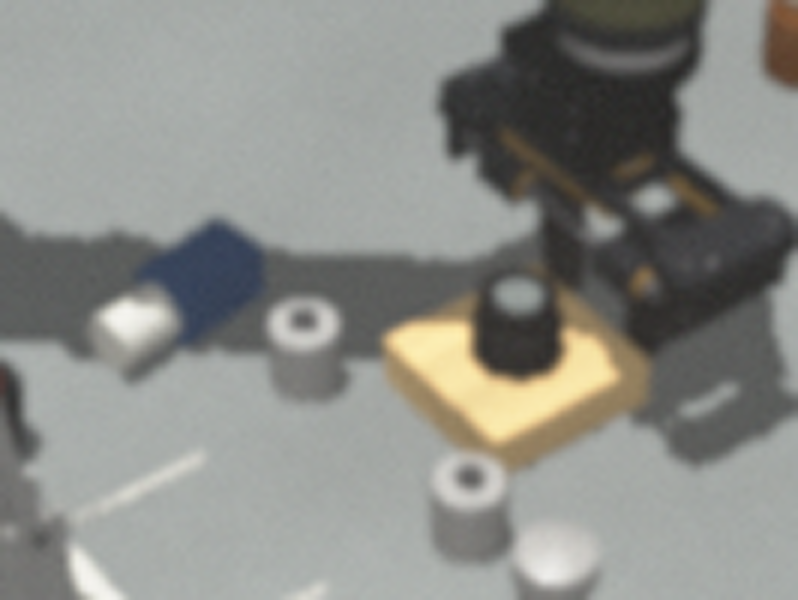

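The posts' top centres are at (304,320) and (470,478). The carrier's top corners are at (383,340), (505,447) and (650,370), just before the gap.

```bash
python3 -c "
from h import *
g=lambda a,b,z:st(ray('scene',200+a/6-.4,150+b/6-.4,z),S)
print('posts',g(304,320,.04).round(4),g(470,478,.04).round(4))
q=[g(*p,.028) for p in((383,340),(505,447),(650,370))];print(np.round(q,4).tolist())
e=q[1]-q[0];f=q[2]-q[1];print('len',np.linalg.norm(e),np.linalg.norm(f),'yaw',np.degrees(np.arctan2(-e[0],e[1])),np.degrees(np.arctan2(-f[1],-f[0])),'centre',(q[0]+q[2])/2)
print('eyepiece', g(518,294,.064))"
```

```text
posts [-0.0004 -0.0693] [-0.0004  0.0655]
[[-0.031, -0.0449], [-0.0337, 0.0499], [-0.124, 0.05]]
len 0.09489145679955707 0.09035493420638396 yaw 1.586558386419541 -0.04419508441774318 centre [-0.07752497  0.00253916]
eyepiece [-0.08053135 -0.0011858 ]
```

step_arm --commands '[{"travel":[-0.008,-0.0005,0],"turn":[0,0,0]},{"travel":[-0.016,-0.001,0],"turn":[0,0,0]},{"travel":[-0.024,-0.0015,0],"turn":[0,0,0]},{"travel":[-0.032,-0.002,0],"turn":[0,0,0]},{"travel":[-0.04,-0.002,0],"turn":[0,0,0]}]'

```text
time: 5.7
position: [0.5985, 0.1576, 0.026]
tool_rot: [2.391, 2.038, -0.003]
ft_force: [0.5, 1.7, -1.6]
grip_width: 0.597
grip_force: 0.7
```

```bash
python3 -c "
from h import *
look('c2')"
```

```text
tcp [-0.0958 -0.0025] 0.02589919732874431 F [-0.1  0.2 -0.9] t 5.75
travel [-0.05, 0.0001, 0.0] turn [-0.07, 0.16, -0.09] t 5.75
```

View pics/c2.png

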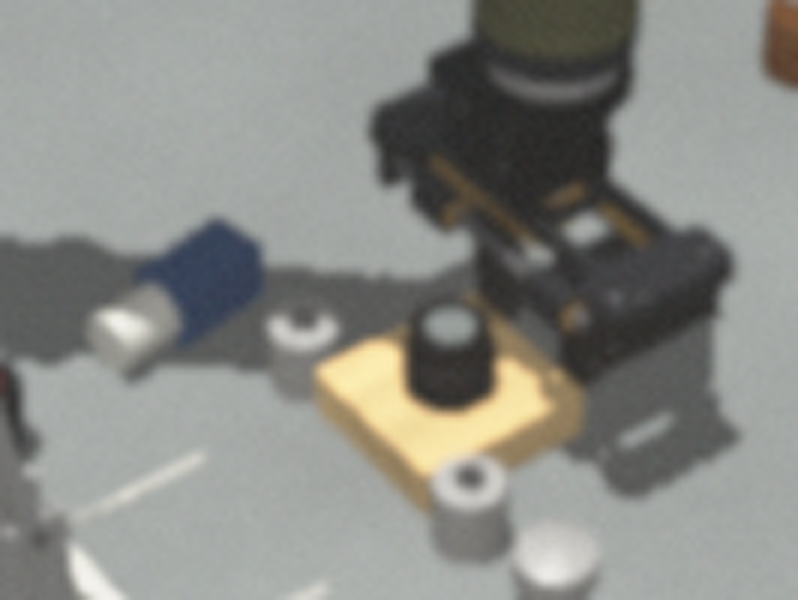

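The leading end is in the gap without contact and forces are low, so I keep pushing.

step_arm --commands '[{"travel":[-0.01,0,0],"turn":[0,0,0]},{"travel":[-0.02,0,0],"turn":[0,0,0]},{"travel":[-0.03,0.0005,0],"turn":[0,0,0]},{"travel":[-0.04,0.0005,0],"turn":[0,0,0]},{"travel":[-0.05,0.001,0],"turn":[0,0,0]}]'

```text
time: 6.25
position: [0.592, 0.1084, 0.0264]
tool_rot: [2.391, 2.038, -0.001]
ft_force: [0.8, 1.1, -0.7]
grip_width: 0.6
grip_force: 0.7
```

```bash
python3 -c "
from h import *
look('c3')"
```

```text
tcp [-0.0457 -0.0011] 0.02623970804259547 F [-0.2  0.2 -1.1] t 6.3
travel [-0.05, 0.0001, 0.0004] turn [-0.02, 0.13, -0.1] t 6.3
```

View pics/c3.png

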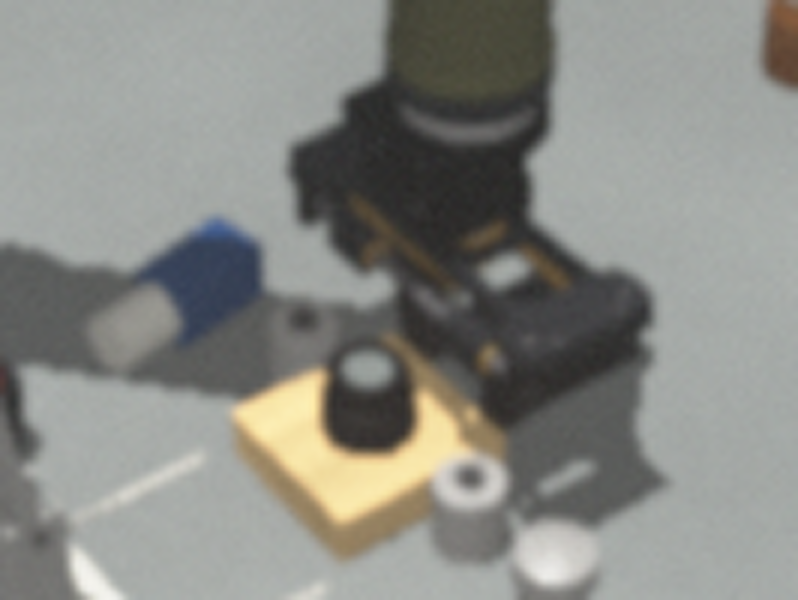

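The carrier is in mid-gap and square, with no contact at the posts.

step_arm --commands '[{"travel":[-0.01,0,0],"turn":[0,0,0]},{"travel":[-0.02,0,0],"turn":[0,0,0]},{"travel":[-0.03,0.0005,0],"turn":[0,0,0]},{"travel":[-0.04,0.0005,0],"turn":[0,0,0]},{"travel":[-0.05,0.001,0],"turn":[0,0,0]}]'

```text
time: 6.8
position: [0.5852, 0.0594, 0.0267]
tool_rot: [2.39, 2.039, 0.0]
ft_force: [0.8, 2.2, -0.4]
grip_width: 0.607
grip_force: 1.2
```

step_arm --commands '[{"travel":[-0.01,0,0],"turn":[0,0,0]},{"travel":[-0.02,0,0],"turn":[0,0,0]},{"travel":[-0.028,0,0],"turn":[0,0,0]},{"travel":[-0.034,0,0],"turn":[0,0,0]},{"travel":[-0.039,0,0],"turn":[0,0,0]}]'

```text
time: 7.3
position: [0.5792, 0.0212, 0.0266]
tool_rot: [2.39, 2.038, 0.001]
ft_force: [0.5, 3.5, 1.1]
grip_width: 0.6
grip_force: 1.5
```

step_arm --commands '[{"travel":[-0.003,0,0],"turn":[0,0,0]},{"travel":[-0.006,0,0],"turn":[0,0,0]},{"travel":[-0.009,0,0],"turn":[0,0,0]}]'

```text
time: 7.6
position: [0.5778, 0.013, 0.0267]
tool_rot: [-2.39, -2.039, -0.001]
ft_force: [0.1, 2.9, 2.1]
grip_width: 0.597
grip_force: 1.7
```

```bash
python3 -c "
from h import *
look('c4')"
```

```text
tcp [ 0.0491 -0.0004] 0.026612986606102524 F [-0.1  2.4  2.9] t 7.65
travel [-0.05, -0.0, 0.0006] turn [0.01, 0.01, 0.04] t 7.65
```

step_arm --commands '[{"travel":[-0.002,0,0],"turn":[0,0,0]},{"travel":[-0.004,0,0],"turn":[0,0,0]},{"travel":[-0.006,0,0],"turn":[0,0,0]}]'

```text
time: 7.95
position: [0.5768, 0.0069, 0.0266]
tool_rot: [2.39, 2.039, 0.0]
ft_force: [1.2, 3.6, 2.2]
grip_width: 0.598
grip_force: 1.8
```

step_arm --commands '[{"travel":[-0.0015,0,0],"turn":[0,0,0]},{"travel":[-0.003,0,0],"turn":[0,0,0]},{"travel":[-0.004,0,0],"turn":[0,0,0]}]'

```text
time: 8.25
position: [0.5764, 0.004, 0.0266]
tool_rot: [-2.389, -2.038, -0.003]
ft_force: [1.4, 6.1, 1.0]
grip_width: 0.607
grip_force: 3.5
```

step_arm --commands '[{"travel":[-0.001,0,0],"turn":[0,0,0]},{"travel":[-0.003,0,0],"turn":[0,0,0]}]'

```text
time: 8.45
position: [0.5761, 0.0038, 0.0267]
tool_rot: [-2.386, -2.039, -0.008]
ft_force: [2.5, 12.3, -0.2]
grip_width: 0.603
grip_force: 6.4
```

```bash
python3 -c "
from h import *
look('c5',180,150)
t=cv2.cvtColor(cv2.imread('pics/c5.png'),cv2.COLOR_BGR2HSV)
k=cv2.inRange(t,(12,70,90),(35,255,255));c=cv2.convexHull(max(cv2.findContours(k,0,1)[0],key=cv2.contourArea))
print(cv2.approxPolyDP(c,12,True)[:,0].tolist())"
```

```text
tcp [ 0.0578 -0.0007] 0.02669434436236275 F [ 2.2 10.2 -0.3] t 8.5
travel [-0.05, -0.0002, 0.0004] turn [0.05, -0.34, 0.17] t 8.5
[[441, 527], [443, 571], [392, 599], [247, 599], [184, 519], [190, 497], [343, 425]]
```

View pics/c5.png

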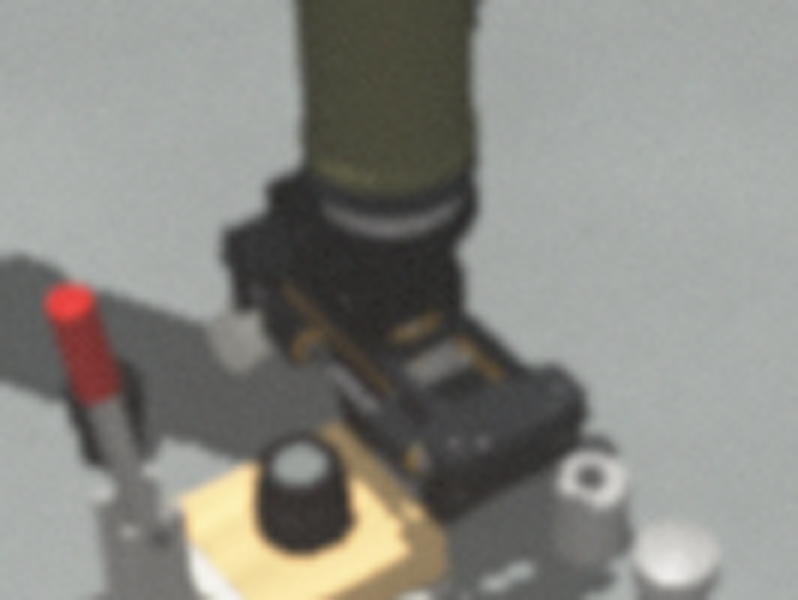

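The fingers press the carrier squarely against the stop. The force rose to 12 N and the TCP stopped at 57.8 mm, where home should be. The toggle is still up, with its grip top at (72,300). Next I retreat, rise, and go over behind the toggle.

step_arm --commands '[{"travel":[0.01,0,0],"turn":[0,0,0]},{"travel":[0.03,0,0],"turn":[0,0,0]},{"travel":[0.035,0,-0.02],"turn":[0,0,0]},{"travel":[0.035,0,-0.07],"turn":[0,0,0]},{"travel":[0.035,0,-0.12],"turn":[0,0,0]}]'

```text
time: 9.0
position: [0.5796, 0.0327, 0.1463]
tool_rot: [-2.39, -2.037, 0.008]
ft_force: [1.5, -0.0, -0.2]
grip_width: 0.602
grip_force: 0.0
```

step_arm --commands '[{"travel":[0,0,-0.05],"turn":[0,0,0]},{"travel":[0,0,-0.1],"turn":[0,0,0]},{"travel":[0,0,-0.15],"turn":[0,0,0]},{"travel":[0,0,-0.18],"turn":[0,0,0]},{"travel":[0,0,-0.18],"turn":[0,0,0]}]' --gripper 0 --force 10

```text
time: 9.5
position: [0.5828, 0.0333, 0.331]
tool_rot: [2.388, 2.032, 0.005]
ft_force: [0.4, 0.6, -0.7]
grip_width: 0.229
grip_force: 0.0
```

Run:
```python
from h import *
# check carrier pose from top view and toggle grip
im=ctrl.get_image("scene");t=cv2.cvtColor(im,cv2.COLOR_RGB2HSV)
k=cv2.inRange(t,(12,70,90),(35,255,255));k[:200]=0;k[:,:190]=0;k[:,300:]=0;k[290:]=0
n,l,s,c=cv2.connectedComponentsWithStats(k);i=1+s[1:,4].argmax();h=cv2.convexHull(cv2.findContours((l==i).astype(np.uint8),0,1)[0][0])
print(s[i],[(p.tolist(),st(ray("scene",*p,.028),S).round(3).tolist()) for p in cv2.approxPolyDP(h,2,True)[:,0].astype(float)])
plan(.26,.002,.3,0,S)
```

```text
[211 221  43  39 763] [([236.0, 221.0], [0.069, -0.041]), ([252.0, 237.0], [0.068, 0.038]), ([253.0, 244.0], [0.081, 0.061]), ([225.0, 259.0], [0.17, 0.061]), ([211.0, 239.0], [0.164, -0.023]), ([211.0, 233.0], [0.152, -0.042])]
travel [-0.2319, 0.0019, 0.0286] turn [0.16, 0.12, -0.07] t 9.55
```

step_arm --commands '[{"travel":[-0.04,0,0],"turn":[0,0,0]},{"travel":[-0.085,0,0],"turn":[0,0,0]},{"travel":[-0.13,0,0],"turn":[0,0,0]},{"travel":[-0.18,0.001,0],"turn":[0,0,0]},{"travel":[-0.232,0.002,0],"turn":[0,0,0]}]'

```text
time: 10.05
position: [0.5446, -0.1958, 0.3244]
tool_rot: [-2.39, -2.036, 0.006]
ft_force: [1.1, 0.6, 0.9]
grip_width: 0.007
grip_force: 0.0
```

step_arm --commands '[{"travel":[0,0,0.04],"turn":[0,0,0]},{"travel":[0,0,0.08],"turn":[0,0,0]},{"travel":[0,0,0.11],"turn":[0,0,0]},{"travel":[0,0,0.125],"turn":[0,0,0]},{"travel":[0,0,0.125],"turn":[0,0,0]}]'

```text
time: 10.55
position: [0.5444, -0.1933, 0.1983]
tool_rot: [-2.387, -2.035, 0.005]
ft_force: [0.6, 0.0, 0.8]
grip_width: 0.005
grip_force: 0.0
```

Run:
```python
from h import *
s=ctrl.get_state();p=s["position"];print(st(p,S),p[2],s["grip_width"],s["ft_force"])
plan(.255,.002,.206,0,S)
r=.12
for d in range(-8,98,7):
    a=np.radians(d);x=.195-r*np.sin(a)+.010*np.cos(a)+.0095;z=.08+r*np.cos(a)+.010*np.sin(a)+.014
    q=st(p,S);print(d,"tcp",round(x,4),round(z,4),"travel x",round(q[0]-x,4),"z",round(p[2]-z,4))
```

```text
[ 0.25738036 -0.00069929] 0.1983075725403995 0.005271890943868717 [0.6233426  0.03965835 0.79180142]
travel [0.0024, 0.0027, -0.0077] turn [-0.36, -0.04, 0.02] t 10.55
-8 tcp 0.2311 0.2114 travel x 0.0263 z -0.0131
-1 tcp 0.2166 0.2138 travel x 0.0408 z -0.0155
6 tcp 0.2019 0.2144 travel x 0.0555 z -0.0161
13 tcp 0.1872 0.2132 travel x 0.0701 z -0.0149
20 tcp 0.1729 0.2102 travel x 0.0845 z -0.0119
27 tcp 0.1589 0.2055 travel x 0.0984 z -0.0072
34 tcp 0.1457 0.1991 travel x 0.1117 z -0.0008
41 tcp 0.1333 0.1911 travel x 0.1241 z 0.0072
48 tcp 0.122 0.1817 travel x 0.1354 z 0.0166
55 tcp 0.1119 0.171 travel x 0.1454 z 0.0273
62 tcp 0.1032 0.1592 travel x 0.1541 z 0.0391
69 tcp 0.0961 0.1463 travel x 0.1613 z 0.052
76 tcp 0.0905 0.1327 travel x 0.1669 z 0.0656
83 tcp 0.0866 0.1185 travel x 0.1708 z 0.0798
90 tcp 0.0845 0.104 travel x 0.1729 z 0.0943
97 tcp 0.0842 0.0893 travel x 0.1732 z 0.109
```

step_arm --commands '[{"travel":[0.02,0.002,-0.012],"turn":[0,0,0]},{"travel":[0.033,0.002,-0.015],"turn":[0,0,0]},{"travel":[0.045,0.002,-0.016],"turn":[0,0,0]},{"travel":[0.058,0.002,-0.016],"turn":[0,0,0]},{"travel":[0.07,0.002,-0.015],"turn":[0,0,0]}]'

```text
time: 11.05
position: [0.5605, -0.1228, 0.2174]
tool_rot: [2.388, 2.038, 0.001]
ft_force: [1.0, -1.1, 0.0]
grip_width: 0.008
grip_force: 0.5
```

```bash
cat >> h.py <<'E'
def tog(d0,r=.12):
    s=ctrl.get_state();p=s["position"];q=st(p,S)
    im=ctrl.get_image("scene");t=cv2.cvtColor(im,cv2.COLOR_RGB2HSV)
    red=cv2.inRange(t,(0,130,60),(8,255,255))|cv2.inRange(t,(172,130,60),(180,255,255));red[:180]=0;red[280:]=0;red[:,:170]=0;red[:,290:]=0
    m=np.argwhere(red>0)[:,::-1].mean(0)
    f=lambda a:proj("scene",np.r_[S["o"]+(.195-.11*np.sin(a))*S["x"],.08+.11*np.cos(a)])
    A=np.radians(np.arange(-20,100,2));D=[np.linalg.norm(f(a)-m) for a in A]
    print("tcp",q.round(4),p[2].round(4),"F",np.array(s["ft_force"]).round(1),"toggle~deg",np.degrees(A[np.argmin(D)]),min(D),s["time"])
    for d in range(d0,d0+36,7):
        a=np.radians(d);print(d,round(q[0]-(.2045-r*np.sin(a)+.01*np.cos(a)),4),round(p[2]-(.094+r*np.cos(a)+.01*np.sin(a)),4))
E
python3 -c "
from h import *
tog(20)"
```

```text
tcp [0.1853 0.004 ] 0.2174 F [ 1.  -1.1  0. ] toggle~deg 12.000000000000002 4.057162828995686 11.05
20 0.0124 0.0072
27 0.0263 0.012
34 0.0396 0.0184
41 0.0519 0.0263
48 0.0633 0.0357
55 0.0733 0.0464
```

step_arm --commands '[{"travel":[0.012,-0.001,0.006],"turn":[0,0,0]},{"travel":[0.026,-0.001,0.012],"turn":[0,0,0]},{"travel":[0.039,-0.001,0.018],"turn":[0,0,0]},{"travel":[0.052,-0.001,0.026],"turn":[0,0,0]},{"travel":[0.063,-0.001,0.036],"turn":[0,0,0]}]'

```text
time: 11.6
position: [0.5688, -0.0602, 0.1797]
tool_rot: [-2.389, -2.039, 0.0]
ft_force: [0.9, -0.1, 1.5]
grip_width: 0.009
grip_force: 0.5
```

```bash
python3 -c "
from h import *
tog(55)"
```

```text
tcp [0.1222 0.0022] 0.1797 F [ 0.9 -0.1  1.5] toggle~deg 46.0 4.447091119025395 11.6
55 0.0103 0.0087
62 0.0189 0.0205
69 0.0261 0.0333
76 0.0317 0.0469
83 0.0356 0.0611
90 0.0377 0.0757
```

step_arm --commands '[{"travel":[0.01,0,0.009],"turn":[0,0,0]},{"travel":[0.019,0,0.02],"turn":[0,0,0]},{"travel":[0.026,0,0.033],"turn":[0,0,0]},{"travel":[0.032,0,0.047],"turn":[0,0,0]},{"travel":[0.035,0,0.061],"turn":[0,0,0]}]'

```text
time: 12.15
position: [0.5744, -0.0262, 0.1182]
tool_rot: [-2.389, -2.039, -0.001]
ft_force: [0.2, 0.1, 0.9]
grip_width: 0.009
grip_force: 0.4
```

step_arm --commands '[{"travel":[0.001,0,0.005],"turn":[0,0,0]},{"travel":[0.001,0,0.01],"turn":[0,0,0]},{"travel":[0.001,0,0.014],"turn":[0,0,0]},{"travel":[0.001,0,0.016],"turn":[0,0,0]}]'

```text
time: 12.55
position: [0.5746, -0.0264, 0.1041]
tool_rot: [2.391, 2.038, -0.0]
ft_force: [-4.9, -0.1, 13.1]
grip_width: 0.004
grip_force: 6.4
```

```bash
python3 -c "
from h import *
tog(90)"
```

```text
tcp [0.0878 0.0026] 0.1041 F [-4.9 -0.1 13.1] toggle~deg 94.0 3.137440058694042 12.55
90 0.0033 0.0001
97 0.0036 0.0148
104 0.0022 0.0294
111 -0.0011 0.0438
118 -0.006 0.0576
125 -0.0126 0.0708
```

The tip met the hard stop at the expected height, 104 mm, with 13 N. I hold briefly, then lift clear.

step_arm --commands '[{"travel":[0,0,0],"turn":[0,0,0]},{"travel":[0,0,0],"turn":[0,0,0]},{"travel":[0,0,-0.03],"turn":[0,0,0]},{"travel":[0,0,-0.08],"turn":[0,0,0]},{"travel":[0.02,0,-0.13],"turn":[0,0,0]}]'

```text
time: 13.1
position: [0.5773, -0.0116, 0.231]
tool_rot: [2.395, 2.031, -0.003]
ft_force: [1.1, -0.9, -0.3]
grip_width: 0.004
grip_force: 0.0
```

step_arm --commands '[{"travel":[0.04,0,-0.03],"turn":[0,0,0]},{"travel":[0.08,0,-0.06],"turn":[0,0,0]},{"travel":[0.12,0,-0.06],"turn":[0,0,0]},{"travel":[0.15,0,-0.06],"turn":[0,0,0]},{"travel":[0.15,0,-0.06],"turn":[0,0,0]}]'

```text
time: 13.6
position: [0.6002, 0.1461, 0.2904]
tool_rot: [-2.381, -2.047, -0.004]
ft_force: [-0.5, 0.3, -0.6]
grip_width: 0.003
grip_force: 0.0
```

```bash
python3 -c "
from h import *
tog(90)
im=ctrl.get_image('scene');t=cv2.cvtColor(im,cv2.COLOR_RGB2HSV)
k=cv2.inRange(t,(12,70,90),(35,255,255));k[:200]=0;k[:,:190]=0;k[:,300:]=0;k[290:]=0
h=cv2.convexHull(max(cv2.findContours(k,0,1)[0],key=cv2.contourArea))
print([(p.tolist(),st(ray('scene',*p,.028),S).round(3).tolist()) for p in cv2.approxPolyDP(h,2,True)[:,0].astype(float)])
t=cv2.cvtColor(im,cv2.COLOR_RGB2HSV);red=cv2.inRange(t,(0,130,60),(8,255,255));red[:180]=0;red[280:]=0;red[:,:170]=0;red[:,290:]=0
m=np.argwhere(red>0)[:,::-1];print('red',m.mean(0),m.min(0),m.max(0),[proj('scene',np.r_[S['o']+(.195-r)*S['x'],.08]).round(1) for r in(.083,.11,.138)])"
```

```text
tcp [-0.0865  0.0005] 0.2904 F [-0.5  0.3 -0.6] toggle~deg 88.0 0.5472135828862627 13.6
90 -0.171 0.1864
97 -0.1707 0.2011
104 -0.1722 0.2157
111 -0.1754 0.2301
118 -0.1804 0.2439
125 -0.187 0.257
[([253.0, 239.0], [0.07, 0.045]), ([252.0, 245.0], [0.085, 0.062]), ([225.0, 259.0], [0.17, 0.061]), ([211.0, 236.0], [0.158, -0.032]), ([238.0, 222.0], [0.067, -0.034])]
red [239.08333333 217.34375   ] [231 212] [247 223] [array([230.3, 222.4]), array([238.6, 218.3]), array([247.1, 214.1])]
```

The grip lies level where it was predicted, the carrier is unmoved at home, and the robot is clear.

```bash
python3 -c "
from bench import ctrl
print(ctrl.close_job())"
```

```text
the job is handed in; nothing more can be done
None
```

I handed the job in at about 13.7 s: the carrier is against the end stop, the toggle is fully down above the eyepiece and the robot is clear of everything, with no verdict returned.

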